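Back off the rack clamp by two turns

ROBOT

A 7-joint arm with a two-finger parallel gripper is mounted at the origin on the work surface. World frame = base frame: x ahead of the robot, y to its left, z up, the work surface at z = 0. Lengths are in m, angles in degrees, forces in N, time in s.
With the tool pointing down it reaches from about 0.425 to 0.875 m from the base axis. Payload 9.9 kg.
Tool frame: the origin (TCP) lies at the very end of the fingers, on their centre line; the grasp point (between the pads) lies 19 mm behind it; z points along the fingers, y is the direction in which the jaws open and shut (so a half turn about z gives the same grasp; the last joint's range is limited). The gripper opens to 85 mm and grips with 20 to 120 N. Pads are 22 mm wide; open, the fingers measure 114 mm over their backs; the gripper's body (76 mm by 85 mm) begins 54 mm behind the grasp point. The pads swing forward as they close: fully open they stand 13 mm farther back than shut.
Start: joints at [-75.447, 32.985, 1.427, 82.34, -0.859, 64.687, -3.237], TCP at [0.224, 0.637, 0.231] pointing down, gripper open.
Joint ranges: [-157.87, 157.87], [-19.46, 123.44], [-87.15, 90], [11.01, 140.99], [-62.26, 242.26], [9.8, 113.94], [-161.44, 161.44]. Speed limits (degrees/s): [127.2, 127.2, 172.46, 172.46, 180, 180, 180].

INTERFACE

Orientations are given as [roll, pitch, yaw] about the fixed x, y, z axes, in that order (R = Rz(yaw) Ry(pitch) Rx(roll)).
In Python, from bench import sensors, cams, close_job gives the robot as it stands. The module is installed in compiled form; this text tells all that it offers.
- The arm moves only by the tool apply_moves, never from a script. Its argument "plan" is a list of rows, each a list of 6 numbers: the shift along the tool's x, y, z in mm, then the turn, a rotation vector about the tool's x, y, z in degrees. A call has 1 to 10 rows; each row shifts and turns the pose as measured when the row begins, along the tool's axes as they then stand; what a row does not reach is not made up. A row lasts 1/8 s, in which the tool goes at most 62.5 mm and 10.7 degrees, less where a joint would pass 70% of its speed; a pose out of reach is approached as far as the arm can. A call is refused whole if a number of a shift passes 62.5 or a number of a turn 10.7, either way. A call with a gripper value outside its range is refused whole. "gripper" is the opening, from -1 (shut) to 1 (fully open), set as the call begins (left out, the last holds). The fingers move at their own pace and stop on an object; the grip force is fixed at half the most. Time passes only in rows, so rows that do not move let the fingers close. It gives the time, the measured TCP pose, the force and the opening at its end, in the units of the state.
- sensors.get_obs(): the state, without advancing time (a new reading comes with each control period).
- cams.grab_frame(name): name is "scene" or "side" or "wrist"; returns (picture, depth): 480x640x3 uint8, red, green, blue; 480x640 float32, m along the optical axis (not along the pixel's ray), 0 where there is no reading.
- cams.calibration(name): a dict with "camera_matrix" (3x3 intrinsics, pixels), "k1" (the pictures are not rectified: a ray, as slopes to the right and down, at radius r is drawn at 1 + k1 r^2 times it, then the intrinsics apply), "position" and "attitude" of the camera in the world. Camera axes: x right, y down, z forward; pixel columns grow to the right and rows downward; lengths in m; the calibration is good to about 2 mm. A picture is of the moment at which its call begins: read the wrist's pose just before it. calibration takes no time and is no camera call; for the wrist camera it gives the pose at the moment of the call.
- close_job(): hands the job in, once; it reports no verdict.
Trained networks look in the newest picture that a camera, given by its name, has taken for a name from the list of things; names that differ only in an ending like _2 or _b are one class to them, and where a whole thing is asked for, a point or a joint stands for the part that bears it (a point fixed in the world has none). Each returns a list of dicts, best first, with "p" (0 to 1); they miss things now and then, are a little off and sometimes report something else, mostly with a low value. They report only what shows in the picture. A call takes as long as a camera call. They do not tell look-alikes from the thing itself.
- cams.find_in(camera, label): "point" ([column, row] in pixels, amid what is visible of it).
- cams.mark_of(camera, label): "point" ([column, row] in pixels: a listed point, or the origin of a listed thing).
The state is a dict: "time": time; "joint_pos": joint angles; "qvel": joint speeds; "joint_efforts": joint torques, N m; "position": TCP position; "tcp_rot": TCP orientation; "wrist_force": force on the tool from outside, world axes, zero at the start; "ft_torque": the same for the moment, N m; "finger_gap": opening from 0.0 (shut) to 1.0 (fully open).
Only numpy, scipy, OpenCV 4.12 (cv2) and the standard library are available. Lean on these libraries where they do the work, as an engineer would, in place of code of your own. Each camera call takes 0.05 s, during which the arm holds its last target. There are 200 camera calls.

TASK

Loosen the hold-down clamp of the tube rack: roll a fingertip along the knurled rim of its handwheel, counter-clockwise seen from above, until the wheel stands two full turns from tight. It is tight with the white line on the wheel at the fixed pointer and has been left a little loosened, less than a quarter turn, so stop when the line has come round to the pointer for the second time. Grasp and lift nothing, leave the rack and the things around it in their places, and finish clear of the wheel.

Things in the scene. Friction and masses are not known exactly. Their poses are not given: they have to be found in the camera images.
- wheel_center (a point): centre of the clamp's knurled handwheel, half-way up its rim: a black disc, axis upright, 24 mm thick, 98 mm across the knurling (30 upright ridges 3 mm proud), too wide to grip. About 134 mm above the table; it rises 4 mm per turn on its thread. Turns with about 0.06 N m and stays where left; a fingertip pressed lightly on the rim and moved along it takes it round, all the way if wished
- pointer_tip (a point): tip of the fixed pointer, a small bright steel finger 7 mm wide on the stud's end above the wheel: 30 mm from the wheel's axis, 161 mm above the table; it does not turn and points away from the axis, towards the robot give or take the clamp's yaw. The stud's cap (164 mm up, 10 mm radius) is all that stands above the wheel
- clamp_wheel (a joint): turn of the handwheel, rad: 0 fully tight, with the white line on the wheel's top face at the pointer; grows counter-clockwise seen from above (loosening); 6.28 after one full turn, 12.57 after two, with the line at the pointer again; stops at 0 and 17.5. Starts between 0.3 and 1.4. The line is radial, 6 x 24 mm, from 20 to 44 mm off the axis
- clamp_stand: the clamp's aluminium base plate, 150 x 275 x 12 mm, fixed to the table. Origin on the table under the wheel's axis; its -x is the pointer's direction; the plate runs 68 mm to -y and 208 mm to +y of the origin, 75 mm either way in x. Under the wheel a steel clamp bar, its top 84 to 95 mm above the table, holds the rack's end; round the rim all is lower than 105 mm
- tube_rack: orange two-tier rack with 25 white tubes, 104 x 158 mm, 60 mm to its top tier, 90 mm over the tubes, loose on the 12 mm base plate, one end under the clamp bar; its centre 107 mm to the stand's +y of the wheel's axis; origin under its centre
- vial: amber glass vial with a cap, 26 mm across, 50 mm tall, standing close beside the clamp; origin under its centre; loose, to be left alone
- reagent_bottle: clear glass bottle, 64 mm across, 130 mm tall; origin under its centre; loose, to be left alone
- beaker: glass beaker, 68 mm across, 85 mm tall; origin under its centre; loose, to be left alone
- tip_box: blue pipette-tip box with a clear lid, 85 x 120 x 65 mm; origin under its centre; loose, to be left alone
- spare_rack: second, smaller orange rack with two tubes, 86 x 124 mm, 90 mm tall over the tubes; origin under its centre; loose, to be left alone
- pipette: grey and green pipette lying down, 265 mm long, 34 mm high at most; origin on the table under its middle; loose, to be left alone
- loose_tube: white capped tube lying on the table just in front of the clamp, 92 mm long, 18 mm high; origin on the table under it; loose, to be left alone
There are look-alikes about, which are no part of the job. Of the things that look like the tube_rack, the larger one is meant.

How it is judged:
By the outcome, as a careful person would: the job done as asked, in the order asked, and still so for the second after the job is handed in, with the robot touching nothing.
It also fails if it takes over 61 s, if anything falls off the work surface, if the arm or the gripper's body presses on something with over 40 N, if the wrist force passes 120 N, or if a joint passes its speed limit or range.

## Working session

There is one attempt and no reset: what is moved stays moved. The work goes in short steps, Python scripts to look and compute and a tool call to move; the robot and the scene stay as the last step left them, time stands still between calls to the robot, and variables do not carry over. Pictures are saved under pics/ and viewed, about 8 in all and at most 12, crops included, and the job is handed in when it is done.

Besides the shell and the picture viewer there is one more tool, called after "Call:" in YAML: its name, and indented under it one key for each argument. apply_moves: Moves the arm, as the interface text tells. Its arguments: {"type":"object","properties":{"plan":{"type":"array"},"gripper":{"type":"number"}},"required":["plan"]}

```bash
mkdir -p pics; cat > h.py <<'E'
import numpy as np, cv2
from scipy.spatial.transform import Rotation as R
from bench import sensors, cams
def rot(a):
    a=np.array(a,float)
    if a.shape==(3,3): return a
    if a.size==4: return R.from_quat(a).as_matrix()
    return R.from_euler('xyz',a,degrees=True).as_matrix()
def ray(c,px):
    K=np.array(c["camera_matrix"]); d=cv2.undistortPoints(np.array([[px]],float),K,np.array([c["k1"],0,0,0,0.]))[0,0]
    return rot(c["attitude"])@np.array([d[0],d[1],1.])
def at_z(c,px,z):
    v=ray(c,px); p=np.array(c["position"]); return p+v*(z-p[2])/v[2]
def at_d(c,px,d): return np.array(c["position"])+ray(c,px)*d
def proj(c,P):
    q=rot(c["attitude"]).T@(np.array(P)-np.array(c["position"])); s=q[:2]/q[2]
    s=s*(1+c["k1"]*(s@s)); K=np.array(c["camera_matrix"]); return K[:2,:2]@s+K[:2,2]
def save(n,im): cv2.imwrite(f"pics/{n}.png",im[:,:,::-1])
E
python3 - <<'E'
from h import *
print(sensors.get_obs())
for n in ("scene","side"):
    c=cams.calibration(n); print(c)
    im,d=cams.grab_frame(n); save(n,im); np.save(n+"_d.npy",d)
    for l in ("wheel_center","pointer_tip"):
        for r in cams.mark_of(n,l)[:3]:
            u,v=r["point"]; dd=d[int(v),int(u)]
            print(n,l,r,at_d(c,r["point"],dd).round(3),at_z(c,r["point"],.134 if l[0]=='w' else .161).round(3))
    for l in ("clamp_stand","tube_rack","vial"):
        for r in cams.find_in(n,l)[:2]: print(n,l,r)
E
```

```text
{'time': 0.0, 'joint_pos': array([-75.44801991,  33.03457334,   1.42392265,  82.38527195,
        -0.85953712,  64.68457719,  -3.23521664]), 'qvel': array([-0.03929467,  0.01630559,  0.03244088, -0.11302053,  0.01093074,
       -0.03561299,  0.07706664]), 'joint_efforts': array([ 7.57559028e-04, -7.65755582e+01,  2.25004569e+00, -2.85978752e+01,
        1.52258651e-02,  1.26135629e-02, -3.80814527e-05]), 'position': array([0.22354453, 0.63645033, 0.23042753]), 'tcp_rot': array([-1.79906300e+02,  5.09898539e-03,  1.60650167e+02]), 'wrist_force': array([ 0.71180666,  0.23374307, -0.66681552]), 'ft_torque': array([0.02191196, 0.02076984, 0.0401426 ]), 'finger_gap': 0.9999392650316513}
{'camera_matrix': array([[513.96939314,   0.        , 311.16137732],
       [  0.        , 513.96939314, 239.66505038],
       [  0.        ,   0.        ,   1.        ]]), 'k1': -0.14319153433384113, 'position': array([1.23446452, 0.64109648, 0.92559418]), 'attitude': array([-131.99323994,    0.87780911,  132.06378461])}
scene wheel_center {'point': [288.8, 229.1], 'p': 0.7} [ 0.608 -0.01   0.148] [ 0.597
[... 405 characters left out ...]
086358,   0.        , 324.36091363],
       [  0.        , 501.66086358, 238.80770409],
       [  0.        ,   0.        ,   1.        ]]), 'k1': -0.11630539295632775, 'position': array([-0.07265341, -0.61389739,  0.65716066]), 'attitude': array([-120.5169972 ,   -0.68251168,  -46.23286947])}
side wheel_center {'point': [338.7, 241.9], 'p': 0.66} [ 0.57  -0.046  0.145] [ 0.584 -0.034  0.134]
side pointer_tip {'point': [331.6, 231.5], 'p': 0.78} [ 0.588 -0.01   0.147] [ 0.57  -0.026  0.161]
side clamp_stand {'point': [338.3, 279.8], 'p': 0.88}
side tube_rack {'point': [227.9, 295.4], 'p': 0.93}
side tube_rack {'point': [299.1, 259.5], 'p': 0.57}
side vial {'point': [393.0, 302.5], 'p': 0.54}
```

View pics/scene.png

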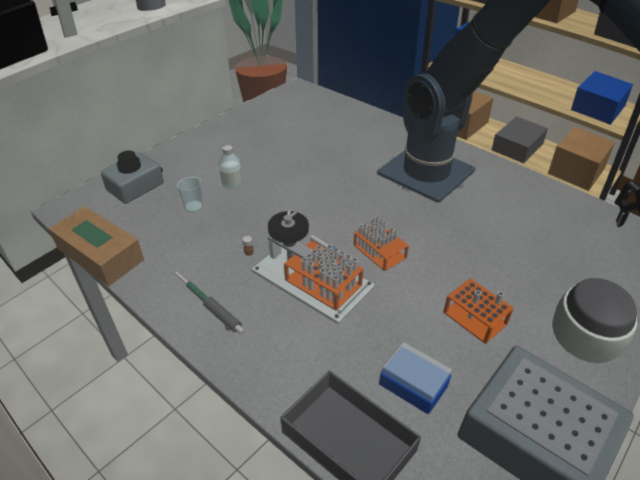

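View pics/side.png

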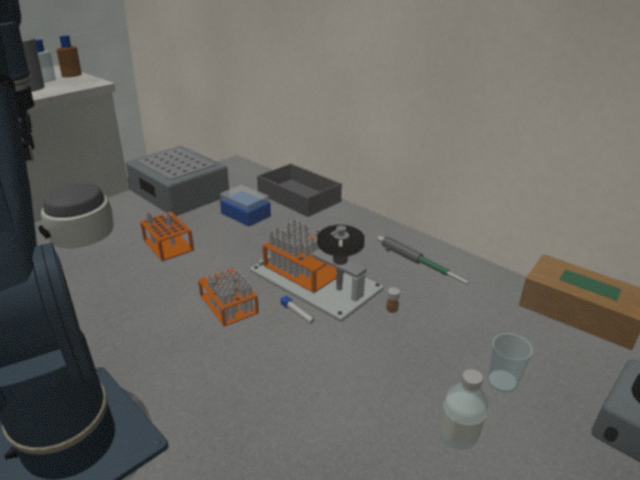

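The wheel is the black disc at scene (288,226) / side (341,240), with the steel pointer at (290,217) / (340,232). Other black or knob-like things are the stirrer knob (128,160), the balance at top right and the dark tray. None of those stands on a rack clamp, so I choose the disc at the larger rack on the white plate. Next I plan the approach for a close wrist view.

```bash
cat >> h.py <<'E'
def rows_to(P,yaw=90.,n=10,p0=None,y0=None):
    o=sensors.get_obs(); p=np.array(o["position"]) if p0 is None else p0; y=o["tcp_rot"][2] if y0 is None else y0
    out=[];dy=(yaw-y+180)%360-180
    for i in range(n):
        s=(np.array(P)-p)/n; yy=y+dy*i/n
        M=R.from_euler('xyz',[180,0,yy],degrees=True).as_matrix()
        out.append([round(float(a),0) for a in M.T@s*1000]+[0,0,round(-dy/n,1)])
    return out
E
python3 - <<'E'
from h import *
c=cams.calibration("wrist"); o=sensors.get_obs(); M=rot(o["tcp_rot"])
print(c, "cam in tool", M.T@(np.array(c["position"])-o["position"]), (M.T@rot(c["attitude"])).round(3))
T=np.array([0.59,-0.03,0.33]); n=16
r=rows_to(T,90,n)
print(r)
# close crop of scene as choice check
im=cv2.imread("pics/scene.png"); s=cv2.imread("pics/side.png")
a=cv2.resize(im[195:255,250:330],None,fx=5,fy=5,interpolation=cv2.INTER_CUBIC); b=cv2.resize(s[210:270,300:380],None,fx=5,fy=5,interpolation=cv2.INTER_CUBIC)
cv2.imwrite("pics/crop.png",np.hstack([a,b]))
E
```

```text
{'camera_matrix': array([[396.00163388,   0.        , 323.64544399],
       [  0.        , 396.00163388, 240.20877935],
       [  0.        ,   0.        ,   1.        ]]), 'k1': -0.06809272300486051, 'position': array([0.15421033, 0.66019277, 0.37308735]), 'attitude': array([ 1.63067064e+02, -9.00242152e-03,  7.06430641e+01])} cam in tool [ 0.07328804 -0.00099868 -0.1417954 ] [[-0.    -0.957 -0.291]
 [ 1.    -0.     0.   ]
 [-0.    -0.291  0.957]]
[[-35.0, -32.0, -6.0, 0, 0, np.float64(4.4)], [-38.0, -29.0, -6.0, 0, 0, np.float64(4.4)], [-40.0, -26.0, -6.0, 0, 0, np.float64(4.4)], [-42.0, -23.0, -6.0, 0, 0, np.float64(4.4)], [-43.0, -19.0, -6.0, 0, 0, np.float64(4.4)], [-45.0, -16.0, -6.0, 0, 0, np.float64(4.4)], [-46.0, -13.0, -6.0, 0, 0, np.float64(4.4)], [-47.0, -9.0, -6.0, 0, 0, np.float64(4.4)], [-47.0, -5.0, -6.0, 0, 0, np.float64(4.4)], [-48.0, -2.0, -6.0, 0, 0, np.float64(4.4)], [-48.0, 2.0, -6.0, 0, 0, np.float64(4.4)], [-47.0, 6.0, -6.0, 0, 0, np.float64(4.4)], [-47.0, 9.0, -6.0, 0, 0, np.float64(4.4)], [-46.0, 13.0, -6.0, 0, 0, np.float64(4.4)], [-45.0, 16.0, -6.0, 0, 0, np.float64(4.4)], [-43.0, 20.0, -6.0, 0, 0, np.float64(4.4)]]
```

View pics/crop.png

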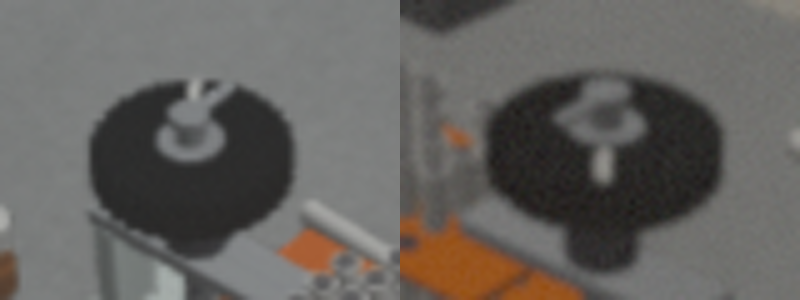

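The crop confirms the choice: black disc, stud cap, pointer and a white line. The line is roughly 50–70° counter-clockwise of the pointer. Moving above it now.

Call:
apply_moves:
  plan:
    - [-35,-32,-6,0,0,4.4]
    - [-38,-29,-6,0,0,4.4]
    - [-40,-26,-6,0,0,4.4]
    - [-42,-23,-6,0,0,4.4]
    - [-43,-19,-6,0,0,4.4]
    - [-45,-16,-6,0,0,4.4]
    - [-46,-13,-6,0,0,4.4]
    - [-47,-9,-6,0,0,4.4]
    - [-47,-5,-6,0,0,4.4]
    - [-48,-2,-6,0,0,4.4]
  gripper: -1

```text
time: 1.85
position: [0.4543, 0.2082, 0.2927]
tcp_rot: [179.8, -0.2, 115.6]
wrist_force: [-0.1, 0.2, -0.4]
finger_gap: -0.002
```

Call:
apply_moves:
  plan:
    - [-40,0,-6,0,0,3.4]
    - [-40,3,-6,0,0,3.4]
    - [-40,5,-6,0,0,3.4]
    - [-39,7,-6,0,0,3.4]
    - [-39,9,-6,0,0,3.4]
    - [-38,12,-5,0,0,3.4]
    - [-38,14,-5,0,0,3.4]
    - [-34,17,-5,0,0,3.4]
    - [0,0,0,0,0,0]

```text
time: 2.98
position: [0.5965, -0.0929, 0.3404]
tcp_rot: [179.6, -0.3, 87.2]
wrist_force: [-0.8, 0.2, -0.7]
finger_gap: 0.004
```

```bash
cat > look.py <<'E'
from h import *
import sys
o=sensors.get_obs(); c=cams.calibration("wrist"); im,d=cams.grab_frame("wrist"); save(sys.argv[1],im); np.savez("w.npz",im=im,d=d,**{k:np.array(v) for k,v in c.items()})
print(o["time"],o["position"].round(4),o["tcp_rot"].round(1),o["joint_pos"].round(1))
for l,z in (("wheel_center",.134),("pointer_tip",.161)):
    for r in cams.mark_of("wrist",l)[:2]:
        u,v=r["point"]; print(l,r,at_z(c,r["point"],z).round(4),"depth pt",at_d(c,r["point"],d[int(v),int(u)]).round(4))
E
python3 look.py w1
```

```text
2.975 [ 0.5965 -0.0929  0.3404] [179.6  -0.3  87.2] [-14.6  24.7  30.7  84.4 -13.2  74.1  14.6]
wheel_center {'point': [311.3, 135.6], 'p': 0.58} [ 0.5909 -0.031   0.134 ] depth pt [ 0.5916 -0.0301  0.1633]
pointer_tip {'point': [274.9, 137.6], 'p': 0.56} [ 0.5627 -0.0303  0.161 ] depth pt [ 0.5629 -0.0302  0.1621]
```

View pics/w1.png

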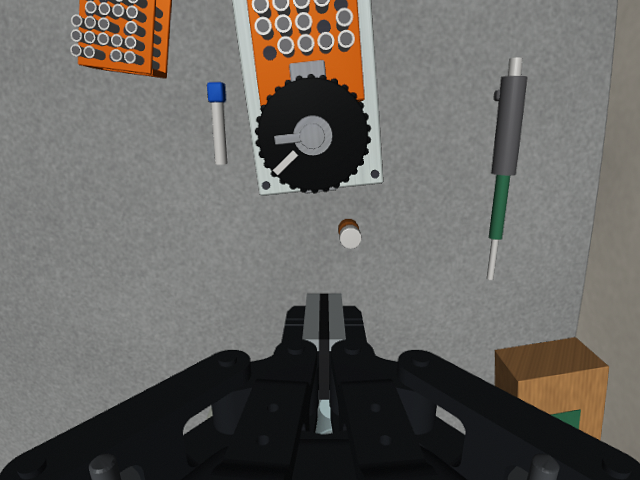

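The wheel is at (313,134), with pointer tip at (275,139) on its left. The white line runs (295,152)–(275,174), about 40° counter-clockwise of the pointer. The vial (348,233) and loose tube (219,125) are well below fingertip height. Next I fit the centre and angles and plan the descent beside the rim.

```bash
cat > meas.py <<'E'
from h import *
def meas():
    f=np.load("w.npz"); im,d=f["im"].astype(int),f["d"]; c={k:f[k] for k in("camera_matrix","position","attitude")}; c["k1"]=float(f["k1"])
    v,u=np.mgrid[0:480,0:640]; K=c["camera_matrix"]
    q=cv2.undistortPoints(np.stack([u.ravel(),v.ravel()],1).astype(float)[:,None],K,np.array([c["k1"],0,0,0,0.]))[:,0]
    P=(np.c_[q,np.ones(len(q))]*d.ravel()[:,None])@rot(c["attitude"]).T+c["position"]; P=P.reshape(480,640,3)
    n=np.hypot(P[...,0]-.591,P[...,1]+.031)
    top=(n<.06)&(P[...,2]>.137)&(P[...,2]<.158)&(d>0)
    zt=np.median(P[top&(n>.02)&(n<.044)][:,2])
    # dark rim pixels re-projected onto the top plane
    dark=(im.max(2)<60)&top
    T=np.array(c["position"])+(P-c["position"])*((zt-c["position"][2])/(P[...,2]-c["position"][2]))[...,None]
    m=dark.astype(np.uint8); k,lab,st,_=cv2.connectedComponentsWithStats(m); m=lab==1+st[1:,4].argmax()
    (cx,cy),r=cv2.minEnclosingCircle((T[m][:,:2]*1000).astype(np.float32)); C=np.array([cx,cy])/1000
    rel=T[...,:2]-C; rr=np.hypot(*np.moveaxis(rel,2,0)); white=(im.min(2)>110)
    sel=white&(rr>.026)&(rr<.043)&(np.abs(P[...,2]-zt)<.006)
    la=np.degrees(np.arctan2(*rel[sel].mean(0)[::-1])) if sel.any() else None
    pt=(im.min(2)>80)&(P[...,2]>zt+.009)&(n<.034)&(n>.013)
    relp=P[...,:2]-C; pa=np.degrees(np.arctan2(*relp[pt].mean(0)[::-1])) if pt.any() else None
    print("ztop",zt.round(4),"C",C.round(4),"r",round(r,1),"line",la,sel.sum(),"pointer",pa,pt.sum(),"diff",(la-pa)%360 if la is not None and pa is not None else None)
    return C,zt
if __name__=="__main__": meas()
E
python3 meas.py
```

```text
ztop 0.1461 C [ 0.5924 -0.0304] r 48.0 line -139.29693330790568 144 pointer 73.08188370119397 1085 diff 147.62118299090037meas.py:12: RuntimeWarning: divide by zero encountered in divide
  T=np.array(c["position"])+(P-c["position"])*((zt-c["position"][2])/(P[...,2]-c["position"][2]))[...,None]
meas.py:12: RuntimeWarning: invalid value encountered in multiply
  T=np.array(c["position"])+(P-c["position"])*((zt-c["position"][2])/(P[...,2]-c["position"][2]))[...,None]
```

```bash
sed -i 's/pt=(im.min(2)>80)&/pt=(d>0)\&(P[...,2]<.18)\&(im.min(2)>80)\&/; 1i import warnings; warnings.filterwarnings("ignore")' meas.py; python3 meas.py
cat > orbit.py <<'E'
# rows for a tangential run ccw round the wheel; a,b half extents of the closed fingertips along world x,y
from h import *
import sys
def curve(C,a,b,r):
    out=[]
    for k,(sx,sy) in enumerate([(1,1),(-1,1),(-1,-1),(1,-1)]):
        t=np.radians(np.linspace(90*k,90*k+90,200)); out.append(np.c_[C[0]+sx*a+r*np.cos(t),C[1]+sy*b+r*np.sin(t)])
    c=np.vstack(out); c=np.vstack([c,c[:1]]); s=np.r_[0,np.cumsum(np.hypot(*np.diff(c,axis=0).T))]
    g=np.arange(0,s[-1],.0005); return np.c_[np.interp(g,s,c[:,0]),np.interp(g,s,c[:,1])]
def rows(C,step,press,n=10,dz=0,a=.008,b=.011,r=.048,p=None):
    o=sensors.get_obs(); yaw=o["tcp_rot"][2]; p=o["position"] if p is None else p
    q=curve(C,a,b,r); i=np.hypot(*(q-p[:2]).T).argmin(); N=len(q); k=int(step/.0005)
    M=R.from_euler('xyz',[180,0,yaw],degrees=True).as_matrix(); out=[]
    for j in range(n):
        A=q[(i+j*k)%N]; B=q[(i+(j+1)*k)%N]; t=(B-A)/np.hypot(*(B-A)); nin=np.array([-t[1],t[0]])
        s=np.r_[B-A+nin*press,dz]; out.append([round(float(x)*2000)/2 for x in M.T@s]+[0,0,0])
    print("start off-curve mm",((p[:2]-q[i])*1000).round(1)); print(out)
E
```

```text
ztop 0.1461 C [ 0.5924 -0.0304] r 48.0 line -139.29693330790568 144 pointer -177.7472295866637 177 diff 38.45029627875803
```

Call:
apply_moves:
  plan:
    - [-8,-2,30,0,0,-1.4]
    - [-8,-2,40,0,0,-1.4]
    - [0,0,45,0,0,0]
    - [0,0,45,0,0,0]
    - [0,0,35,0,0,0]
    - [0,0,13,0,0,0]
    - [0,0,0,0,0,0]

```text
time: 4.0
position: [0.5928, -0.0918, 0.1284]
tcp_rot: [179.4, -0.7, 91.4]
wrist_force: [-0.4, 0.4, -0.0]
finger_gap: -0.002
```

```bash
python3 - <<'E'
from orbit import *
C=[.5924,-.0304]; print(sensors.get_obs()["position"],sensors.get_obs()["tcp_rot"]); rows(C,.010,.0015)
E
```

```text
[ 0.59280752 -0.09176106  0.12841978] [179.44480628  -0.72887256  91.44334437]
start off-curve mm [ 0.1 -2.4]
[[1.5, 10.0, 0.0, 0, 0, 0], [3.0, 9.5, 0.0, 0, 0, 0], [4.5, 9.0, 0.0, 0, 0, 0], [6.5, 8.0, 0.0, 0, 0, 0], [8.0, 6.5, 0.0, 0, 0, 0], [9.0, 4.5, 0.0, 0, 0, 0], [10.0, 2.5, 0.0, 0, 0, 0], [10.0, 0.5, 0.0, 0, 0, 0], [10.0, -1.0, 0.0, 0, 0, 0], [10.0, -1.0, 0.0, 0, 0, 0]]
```

The y position ended 17 mm off what I commanded, so I test the move response with one small outward row before touching the wheel.

Call:
apply_moves:
  plan:
    - [-5,0,0,0,0,0]

```text
time: 4.12
position: [0.5937, -0.0963, 0.1297]
tcp_rot: [179.3, -0.7, 91.5]
wrist_force: [-0.4, -1.1, -0.0]
finger_gap: 0.002
```

Call:
apply_moves:
  plan:
    - [0,0,0,0,0,0]
    - [0,0,0,0,0,0]

```text
time: 4.38
position: [0.5948, -0.0972, 0.1319]
tcp_rot: [179.1, -0.7, 91.5]
wrist_force: [-0.3, -0.2, -0.7]
finger_gap: -0.0
```

Call:
apply_moves:
  plan:
    - [-5,0,0,0,0,0]
    - [-5,0,0,0,0,0]

```text
time: 4.62
position: [0.5955, -0.1076, 0.1325]
tcp_rot: [179.1, -0.7, 91.5]
wrist_force: [0.1, -0.3, 0.5]
finger_gap: 0.001
```

Call:
apply_moves:
  plan:
    - [5,-1,0,0,0,0]
    - [5,-1,0,0,0,0]
    - [4,0,0,0,0,0]
    - [3,0,0,0,0,0]
    - [2,5,0,0,0,0]
    - [2,8,0,0,0,0]

```text
time: 5.38
position: [0.6053, -0.0876, 0.1329]
tcp_rot: [179.1, -0.5, 91.4]
wrist_force: [-0.7, -5.5, -1.1]
finger_gap: 0.002
```

```bash
cat > nxt.py <<'E'
from orbit import *
C=[.5924,-.0304]; o=sensors.get_obs(); print(o["time"],o["position"].round(4),o["tcp_rot"].round(1),"F",o["wrist_force"].round(1), "T",o["ft_torque"].round(2))
rows(C,float(sys.argv[1])/1000,float(sys.argv[2])/1000)
E
python3 nxt.py 10 1.5
```

```text
5.375 [ 0.6053 -0.0876  0.1329] [179.1  -0.5  91.4] F [-0.7 -5.5 -1.1] T [-1.06  0.16  0.05]
start off-curve mm [-0.4  1.6]
[[3.5, 9.5, 0.0, 0, 0, 0], [5.5, 8.5, 0.0, 0, 0, 0], [7.0, 7.5, 0.0, 0, 0, 0], [8.5, 6.0, 0.0, 0, 0, 0], [9.5, 4.0, 0.0, 0, 0, 0], [10.0, 2.0, 0.0, 0, 0, 0], [10.0, 0.0, 0.0, 0, 0, 0], [10.0, -1.5, 0.0, 0, 0, 0], [10.0, -1.5, 0.0, 0, 0, 0], [9.5, -2.0, 0.0, 0, 0, 0]]
```

Call:
apply_moves:
  plan:
    - [3.5,9.5,0,0,0,0]
    - [5.5,8.5,0,0,0,0]
    - [7,7.5,0,0,0,0]
    - [8.5,6,0,0,0,0]
    - [9.5,4,0,0,0,0]
    - [10,2,0,0,0,0]

```text
time: 6.12
position: [0.65, -0.0464, 0.1351]
tcp_rot: [178.5, -0.0, 91.2]
wrist_force: [2.9, -2.4, -1.2]
finger_gap: -0.003
```

```bash
python3 nxt.py 10 1.5; python3 look.py w2; python3 meas.py
```

```text
6.125 [ 0.65   -0.0464  0.1351] [178.5  -0.   91.2] F [ 2.9 -2.4 -1.2] T [-0.61 -0.58 -0.03]
start off-curve mm [ 1.9 -0.4]
[[10.0, -1.0, 0.0, 0, 0, 0], [10.0, -1.5, 0.0, 0, 0, 0], [9.5, -1.5, 0.0, 0, 0, 0], [9.5, -3.0, 0.0, 0, 0, 0], [9.0, -5.0, 0.0, 0, 0, 0], [7.5, -6.5, 0.0, 0, 0, 0], [6.0, -8.0, 0.0, 0, 0, 0], [4.5, -9.0, 0.0, 0, 0, 0], [2.5, -10.0, 0.0, 0, 0, 0], [0.5, -10.0, 0.0, 0, 0, 0]]
6.125 [ 0.65   -0.0464  0.1351] [178.5  -0.   91.2] [-14.8  37.8  25.   94.9 -20.   50.2  19.4]
wheel_center {'point': [171.0, 274.3], 'p': 0.95} [ 0.5911 -0.0315  0.134 ] depth pt [ 0.5968 -0.0254  0.1489]
pointer_tip {'point': [57.0, 304.9], 'p': 0.65} [ 0.5621 -0.032   0.161 ] depth pt [ 0.5618 -0.0323  0.1605]
ztop 0.147 C [ 0.5954 -0.0299] r 50.0 line -65.0594636945445 217 pointer -177.65633383772877 982 diff 112.59687014318426
```

View pics/w2.png

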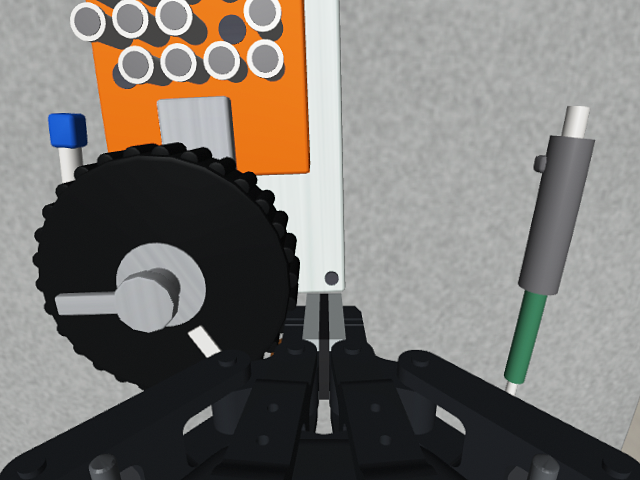

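The push works: the line has gone from 38° to about 112°, and contact force is 3–6 N. Continuing round, with a small tilt correction.

Call:
apply_moves:
  plan:
    - [10,-1.5,0.5,0.3,0,0]
    - [10,-1.5,0.5,0.3,0,0]
    - [9.5,-1.5,0.5,0.3,0,0]
    - [9.5,-3,0.5,0.3,0,0]
    - [9,-5,0.5,0.3,0,0]
    - [7.5,-6.5,0.5,0.3,0,0]
    - [6,-8,0.5,0.3,0,0]
    - [4.5,-9,0.5,0.3,0,0]
    - [2.5,-10,0.5,0.3,0,0]
    - [0.5,-10,0.5,0.3,0,0]

```text
time: 7.52
position: [0.5972, 0.0305, 0.1332]
tcp_rot: [-179.4, -0.3, 91.6]
wrist_force: [1.1, 2.5, 1.9]
finger_gap: 0.002
```

```bash
sed -i 's/rel=T\[...,:2\]-C;/print("Cfit",C.round(4)); C=np.array([.5924,-.0304]); rel=T[...,:2]-C;/' meas.py; python3 nxt.py 12 1.5; python3 look.py w3; python3 meas.py
```

```text
7.525 [0.5972 0.0305 0.1332] [-179.4   -0.3   91.6] F [1.1 2.5 1.9] T [ 0.59 -0.38 -0.03]
start off-curve mm [-0.1  1.9]
[[-1.0, -12.0, 0.0, 0, 0, 0], [-2.5, -12.0, 0.0, 0, 0, 0], [-5.5, -11.0, 0.0, 0, 0, 0], [-8.0, -9.0, 0.0, 0, 0, 0], [-10.0, -7.0, 0.0, 0, 0, 0], [-11.5, -4.5, 0.0, 0, 0, 0], [-12.0, -1.5, 0.0, 0, 0, 0], [-12.0, 1.0, 0.0, 0, 0, 0], [-12.0, 1.0, 0.0, 0, 0, 0], [-12.0, 2.0, 0.0, 0, 0, 0]]
7.525 [0.5972 0.0305 0.1332] [-179.4   -0.3   91.6] [-23.1  35.   25.6 101.4 -19.7  48.8  13.4]
wheel_center {'point': [305.2, 440.8], 'p': 0.74} [ 0.5911 -0.0337  0.134 ] depth pt [0.5944 0.0389 0.2093]
wheel_center {'point': [172.2, 284.2], 'p': 0.21} [0.5381 0.0407 0.134 ] depth pt [ 0.4872 -0.0125  0.0124]
Cfit [ 0.5987 -0.0071]
ztop 0.1488 C [ 0.5924 -0.0304] r 8.1 line 72.14253478626465 10 pointer None 0 diff None
```

Call:
apply_moves:
  plan:
    - [-1,-12,0,0,0,0]
    - [-2.5,-12,0,0,0,0]
    - [-5.5,-11,0,0,0,0]
    - [-8,-9,0,0,0,0]
    - [-10,-7,0,0,0,0]
    - [-11.5,-4.5,0,0,0,0]
    - [-12,-1.5,0,0,0,0]
    - [-12,1.5,0,0,0,0]
    - [-12,1.5,0,0,0,0]

```text
time: 8.8
position: [0.53, -0.0473, 0.1303]
tcp_rot: [-177.9, -0.7, 91.6]
wrist_force: [-0.2, 0.2, 0.5]
finger_gap: 0.001
```

```bash
sed -i 's/C=\[.5924,-.0304\]/C=[.5935,-.029]/' nxt.py; python3 nxt.py 12 1.5; python3 look.py w4; python3 meas.py
```

```text
8.8 [ 0.53   -0.0473  0.1303] [-177.9   -0.7   91.6] F [-0.2  0.2  0.5] T [ 0.02  0.   -0.03]
start off-curve mm [-7.9 -1.1]
[[-11.5, 4.0, 0.0, 0, 0, 0], [-10.0, 7.0, 0.0, 0, 0, 0], [-8.0, 9.0, 0.0, 0, 0, 0], [-5.5, 11.0, 0.0, 0, 0, 0], [-2.5, 12.0, 0.0, 0, 0, 0], [0.5, 12.0, 0.0, 0, 0, 0], [1.0, 12.0, 0.0, 0, 0, 0], [2.5, 12.0, 0.0, 0, 0, 0], [5.0, 11.0, 0.0, 0, 0, 0], [7.5, 9.0, 0.0, 0, 0, 0]]
8.8 [ 0.53   -0.0473  0.1303] [-177.9   -0.7   91.6] [-16.3  31.1  25.5 109.9 -18.8  45.3  21.4]
wheel_center {'point': [492.2, 288.0], 'p': 0.77} [ 0.5941 -0.0329  0.134 ] depth pt [ 0.5867 -0.026   0.1509]
pointer_tip {'point': [421.2, 312.8], 'p': 0.9} [ 0.5615 -0.031   0.161 ] depth pt [ 0.5642 -0.0363  0.1501]
Cfit [ 0.5876 -0.0308]
ztop 0.1498 C [ 0.5924 -0.0304] r 51.0 line -167.37359276709557 702 pointer -178.85426064196423 1249 diff 11.480667874868658
```

View pics/w4.png

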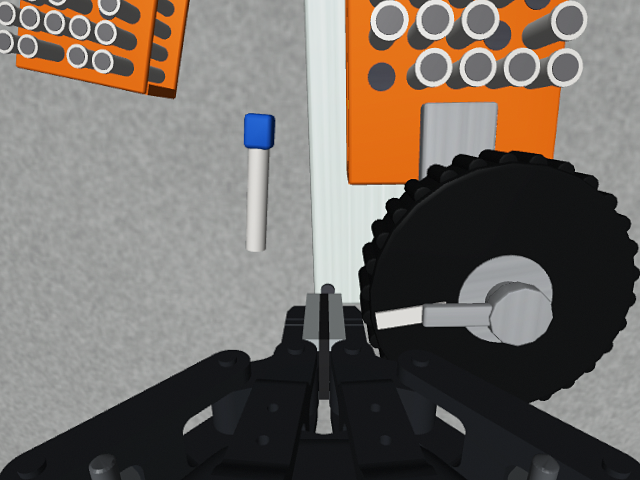

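The line at (400,317) has just passed the pointer (440,315), so the wheel is at one turn plus about 11°. The 3.7 mm rise agrees with that. The finger left the rim on the -x side, so I re-approach it there, correcting tilt and height.

Call:
apply_moves:
  plan:
    - [-2,4,-1,-0.7,0,0]
    - [-4,5,-1,-0.7,0,0]
    - [-6,5,-1,-0.7,0,0]

```text
time: 9.32
position: [0.5389, -0.0596, 0.1306]
tcp_rot: [-179.4, -0.7, 91.5]
wrist_force: [-4.1, -0.3, -1.8]
finger_gap: 0.004
```

```bash
python3 nxt.py 10 2
```

```text
9.325 [ 0.5389 -0.0596  0.1306] [-179.4   -0.7   91.5] F [-4.1 -0.3 -1.8] T [-0.19  0.97  0.03]
start off-curve mm [-2.4 -0.9]
[[-8.0, 6.5, 0.0, 0, 0, 0], [-6.5, 8.0, 0.0, 0, 0, 0], [-4.5, 9.0, 0.0, 0, 0, 0], [-2.5, 10.0, 0.0, 0, 0, 0], [-0.5, 10.0, 0.0, 0, 0, 0], [1.5, 10.0, 0.0, 0, 0, 0], [1.5, 10.0, 0.0, 0, 0, 0], [2.5, 10.0, 0.0, 0, 0, 0], [4.5, 9.0, 0.0, 0, 0, 0], [6.0, 8.0, 0.0, 0, 0, 0]]
```

Call:
apply_moves:
  plan:
    - [-8,6.5,-0.5,0,0,0]
    - [-6.5,8,-0.5,0,0,0]
    - [-4.5,9,-0.5,0,0,0]
    - [-2.5,10,-0.5,0,0,0]
    - [-0.5,10,-0.5,0,0,0]
    - [1.5,10,-0.5,0,0,0]
    - [2,10,0,0,0,0]
    - [3,10,0,0,0,0]
    - [4.5,9,0,0,0,0]
    - [6,8,0,0,0,0]

```text
time: 10.58
position: [0.633, -0.075, 0.132]
tcp_rot: [-179.4, 0.2, 91.1]
wrist_force: [1.5, -5.2, -0.2]
finger_gap: -0.001
```

```bash
python3 nxt.py 10 2; python3 look.py w5; python3 meas.py
```

```text
10.575 [ 0.633 -0.075  0.132] [-179.4    0.2   91.1] F [ 1.5 -5.2 -0.2] T [-1.11 -0.39  0.05]
start off-curve mm [-0.7  0.6]
[[8.5, 5.5, 0.0, 0, 0, 0], [9.5, 3.5, 0.0, 0, 0, 0], [10.0, 1.5, 0.0, 0, 0, 0], [10.0, -0.5, 0.0, 0, 0, 0], [10.0, -2.0, 0.0, 0, 0, 0], [10.0, -2.0, 0.0, 0, 0, 0], [9.5, -2.5, 0.0, 0, 0, 0], [9.0, -4.5, 0.0, 0, 0, 0], [8.0, -6.0, 0.0, 0, 0, 0], [6.5, -7.5, 0.0, 0, 0, 0]]
10.575 [ 0.633 -0.075  0.132] [-179.4    0.2   91.1] [-12.6  37.9  25.4  95.4 -19.3  51.7  21.4]
wheel_center {'point': [207.6, 205.8], 'p': 0.75} [ 0.5907 -0.0324  0.134 ] depth pt [ 0.5998 -0.0258  0.1637]
pointer_tip {'point': [88.7, 222.3], 'p': 0.89} [ 0.5619 -0.0321  0.161 ] depth pt [ 0.5563 -0.0345  0.1522]
Cfit [ 0.5941 -0.0318]
ztop 0.1513 C [ 0.5924 -0.0304] r 49.6 line -30.605477956532248 933 pointer -177.891409994099 1166 diff 147.28593203756677
```

Wheel at about 507°, with 213° to go.

Call:
apply_moves:
  plan:
    - [8.5,5.5,-0.2,0,0,0]
    - [9.5,3.5,-0.2,0,0,0]
    - [10,1.5,-0.2,0,0,0]
    - [10,-0.5,-0.2,0,0,0]
    - [10,-2,-0.2,0,0,0]
    - [10,-2,-0.2,0,0,0]
    - [9.5,-2.5,-0.2,0,0,0]
    - [9,-4.5,-0.2,0,0,0]
    - [8,-6,-0.2,0,0,0]
    - [6.5,-7.5,-0.2,0,0,0]

```text
time: 11.98
position: [0.6296, 0.0225, 0.1349]
tcp_rot: [179.2, 0.4, 91.4]
wrist_force: [-0.1, 0.8, -0.1]
finger_gap: 0.002
```

```bash
python3 nxt.py 10 2; python3 look.py w6; python3 meas.py
```

```text
11.975 [0.6296 0.0225 0.1349] [179.2   0.4  91.4] F [-0.1  0.8 -0.1] T [ 0.06  0.03 -0.02]
start off-curve mm [0.9 1. ]
[[3.0, -9.5, 0.0, 0, 0, 0], [1.0, -10.0, 0.0, 0, 0, 0], [-1.0, -10.0, 0.0, 0, 0, 0], [-2.0, -10.0, 0.0, 0, 0, 0], [-2.0, -10.0, 0.0, 0, 0, 0], [-4.0, -9.5, 0.0, 0, 0, 0], [-5.5, -8.5, 0.0, 0, 0, 0], [-7.5, -7.0, 0.0, 0, 0, 0], [-8.5, -5.5, 0.0, 0, 0, 0], [-9.5, -3.5, 0.0, 0, 0, 0]]
11.975 [0.6296 0.0225 0.1349] [179.2   0.4  91.4] [-22.4  36.7  26.1  97.7 -19.7  49.4  13.4]
Cfit [0.5816 0.0066]
ztop 0.1522 C [ 0.5924 -0.0304] r 35.1 line None 0 pointer None 0 diff None
```

Call:
apply_moves:
  plan:
    - [2,-10,0,0.4,0,0]
    - [0,-10,0,0.4,0,0]
    - [-2,-10,0,0,0,0]
    - [-2.5,-10,0,0,0,0]
    - [-3,-10,0,0,0,0]
    - [-5,-9,0,0,0,0]
    - [-7,-7.5,0,0,0,0]

```text
time: 13.0
position: [0.5654, 0.0249, 0.136]
tcp_rot: [179.6, -1.1, 92.3]
wrist_force: [-3.7, 12.7, 6.9]
finger_gap: -0.0
```

```bash
python3 nxt.py 10 2.5; python3 look.py w7; python3 meas.py
```

```text
13.0 [0.5654 0.0249 0.136 ] [179.6  -1.1  92.3] F [-3.7 12.7  6.9] T [2.73 0.84 0.06]
start off-curve mm [ 0.4 -0.5]
[[-7.0, -7.5, 0.0, 0, 0, 0], [-8.5, -6.0, 0.0, 0, 0, 0], [-9.5, -4.0, 0.0, 0, 0, 0], [-10.0, -2.0, 0.0, 0, 0, 0], [-10.5, 0.0, 0.0, 0, 0, 0], [-10.0, 2.0, 0.0, 0, 0, 0], [-10.0, 2.0, 0.0, 0, 0, 0], [-10.0, 2.0, 0.0, 0, 0, 0], [-9.5, 4.0, 0.0, 0, 0, 0], [-8.5, 6.0, 0.0, 0, 0, 0]]
13.0 [0.5654 0.0249 0.136 ] [179.6  -1.1  92.3] [-23.   31.8  25.2 107.  -20.1  45.   15.5]
pointer_tip {'point': [356.7, 300.7], 'p': 0.43} [0.5758 0.0416 0.161 ] depth pt [0.5841 0.0095 0.09  ]
Cfit [0.6017 0.0165]
ztop 0.1531 C [ 0.5924 -0.0304] r 21.9 line 133.68478288603617 40 pointer None 0 diff None
```

Call:
apply_moves:
  plan:
    - [-6,-8.5,0,0,0,0]
    - [-8,-7,0,0,0,0]

```text
time: 13.4
position: [0.5475, 0.0141, 0.1356]
tcp_rot: [179.8, -1.4, 92.5]
wrist_force: [-3.9, 8.6, 5.3]
finger_gap: -0.001
```

```bash
python3 nxt.py 10 2; python3 look.py w8; python3 meas.py
```

```text
13.4 [0.5475 0.0141 0.1356] [179.8  -1.4  92.5] F [-3.9  8.6  5.3] T [1.66 0.85 0.09]
start off-curve mm [-1.4  1.1]
[[-9.0, -4.5, 0.0, 0, 0, 0], [-10.0, -2.5, 0.0, 0, 0, 0], [-10.0, -0.5, 0.0, 0, 0, 0], [-10.0, 1.5, 0.0, 0, 0, 0], [-10.0, 1.5, 0.0, 0, 0, 0], [-10.0, 2.0, 0.0, 0, 0, 0], [-9.5, 3.5, 0.0, 0, 0, 0], [-8.5, 5.5, 0.0, 0, 0, 0], [-7.5, 7.0, 0.0, 0, 0, 0], [-5.5, 8.5, 0.0, 0, 0, 0]]
13.4 [0.5475 0.0141 0.1356] [179.8  -1.4  92.5] [-22.   30.6  25.  109.4 -20.1  44.   17. ]
wheel_center {'point': [424.2, 416.2], 'p': 0.7} [ 0.5948 -0.0359  0.134 ] depth pt [0.5749 0.0113 0.1915]
Cfit [ 0.5993 -0.0009]
ztop 0.1533 C [ 0.5924 -0.0304] r 40.2 line None 0 pointer None 0 diff None
```

View pics/w8.png

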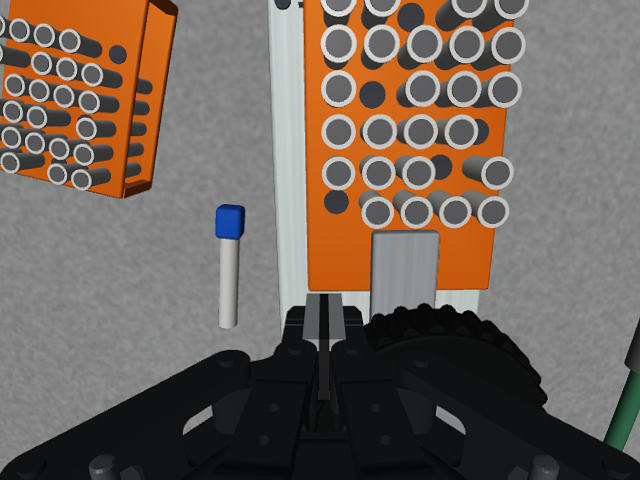

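Not visible from here: the rim is at (450,350) behind the gripper. I back off outward and up for a clear look.

Call:
apply_moves:
  plan:
    - [2,-12,0,0,0,0]
    - [0,-20,-10,0,0.5,0]
    - [-5,-5,-40,0,0.5,0]
    - [-20,5,-45,0,0,0]
    - [-30,15,-40,0,0,0]
    - [-30,15,-10,0,0,0]
    - [-20,10,0,0,0,0]
    - [0,0,0,0,0,0]

```text
time: 14.55
position: [0.5515, -0.1005, 0.2802]
tcp_rot: [-179.9, -2.3, 92.1]
wrist_force: [0.1, -0.2, -0.5]
finger_gap: 0.002
```

```bash
python3 look.py w9; python3 meas.py
```

```text
14.55 [ 0.5515 -0.1005  0.2802] [-179.9   -2.3   92.1] [-13.3  23.5  30.3  95.9 -15.2  65.1  23.7]
pointer_tip {'point': [343.3, 136.4], 'p': 0.6} [ 0.562  -0.0323  0.161 ] depth pt [ 0.5624 -0.0323  0.1525]
Cfit [ 0.5916 -0.0305]
ztop 0.1534 C [ 0.5924 -0.0304] r 48.0 line 156.59479038066283 252 pointer -177.25606387890682 80 diff 333.85085425956964
```

View pics/w9.png

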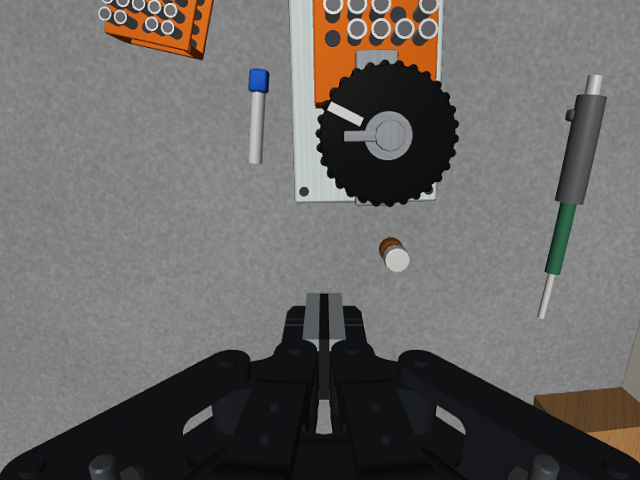

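Clear view: the line (345,113) is about 26° short of the pointer (355,136), which puts the wheel at 694°. The 7.3 mm rise gives 695°. I go down on the near (-y) side for the last 26°, where the camera keeps the line in view.

Call:
apply_moves:
  plan:
    - [-6,6,20,0,-0.6,0.5]
    - [-6,6,25,0,-0.6,0.5]
    - [-4,6,25,0,-0.6,0.5]
    - [-2,6,25,0,-0.5,0.5]
    - [-2,3,20,0,0,0]
    - [0,0,15,0,0,0]
    - [0,0,5,0,0,0]
    - [0,0,0,0,0,0]

```text
time: 15.7
position: [0.5762, -0.1054, 0.1401]
tcp_rot: [-179.7, -0.3, 90.8]
wrist_force: [-0.3, 0.2, 0.1]
finger_gap: -0.002
```

Call:
apply_moves:
  plan:
    - [6,0,0,0,0,0]
    - [5,0,0,0,0,0]
    - [3,0,0,0,0,0]
    - [3,0,0,0,0,0]
    - [2,5,0,0,0,0]
    - [2,6,0,0,0,0]

```text
time: 16.45
position: [0.5861, -0.088, 0.1425]
tcp_rot: [-179.8, 0.1, 90.6]
wrist_force: [-3.0, -9.7, -0.0]
finger_gap: -0.003
```

```bash
python3 look.py w10; python3 meas.py;python3 nxt.py 10 2 
```

```text
16.45 [ 0.5861 -0.088   0.1425] [-1.798e+02  1.000e-01  9.060e+01] [-13.2  34.   27.4 102.1 -19.8  48.9  24.1]
pointer_tip {'point': [246.9, 175.8], 'p': 0.62} [ 0.5622 -0.0318  0.161 ] depth pt [ 0.5624 -0.0317  0.1619]
Cfit [ 0.5921 -0.0319]
ztop 0.1535 C [ 0.5924 -0.0304] r 49.1 line 167.1259942920465 1053 pointer -177.37430877340424 290 diff 344.50030306545074
16.6 [ 0.5869 -0.0881  0.1425] [-1.798e+02  1.000e-01  9.060e+01] F [-1.  -7.9 -0.4] T [-1.93  0.15  0.06]
start off-curve mm [ 0.1 -0.1]
[[2.0, 10.0, 0.0, 0, 0, 0], [2.0, 10.0, 0.0, 0, 0, 0], [4.0, 9.5, 0.0, 0, 0, 0], [6.0, 8.5, 0.0, 0, 0, 0], [7.5, 7.0, 0.0, 0, 0, 0], [8.5, 5.5, 0.0, 0, 0, 0], [9.5, 3.5, 0.0, 0, 0, 0], [10.0, 1.5, 0.0, 0, 0, 0], [10.0, -1.0, 0.0, 0, 0, 0], [10.0, -2.0, 0.0, 0, 0, 0]]
```

Call:
apply_moves:
  plan:
    - [1.5,5,0,0,0,0]
    - [1.5,5,0,0,0,0]

```text
time: 16.85
position: [0.5963, -0.0885, 0.1426]
tcp_rot: [-179.8, 0.3, 90.4]
wrist_force: [-1.8, -3.8, -0.2]
finger_gap: -0.0
```

```bash
python3 look.py w11; python3 meas.py
```

```text
16.85 [ 0.5963 -0.0885  0.1426] [-179.8    0.3   90.4] [-13.2  34.8  27.6 100.6 -19.8  49.7  23.6]
wheel_center {'point': [607.6, 222.8], 'p': 0.29} [ 0.7116 -0.0529  0.134 ] depth pt [ 0.802  -0.0829  0.016 ]
pointer_tip {'point': [212.9, 176.4], 'p': 0.92} [ 0.5619 -0.0324  0.161 ] depth pt [ 0.5598 -0.0334  0.1537]
Cfit [ 0.5926 -0.032 ]
ztop 0.1537 C [ 0.5924 -0.0304] r 49.3 line 178.43807394156354 750 pointer -177.15103817690922 225 diff 355.58911211847277
```

Call:
apply_moves:
  plan:
    - [1.5,3.5,0,0,0,0]

```text
time: 17.12
position: [0.6005, -0.0879, 0.1427]
tcp_rot: [-179.9, 0.4, 90.4]
wrist_force: [-1.1, -5.3, -0.3]
finger_gap: 0.002
```

```bash
python3 look.py w12; python3 meas.py
```

```text
17.125 [ 0.6005 -0.0879  0.1427] [-179.9    0.4   90.4] [-13.3  35.1  27.6 100.  -19.8  49.9  23.4]
pointer_tip {'point': [204.6, 176.2], 'p': 0.75} [ 0.5635 -0.0317  0.161 ] depth pt [ 0.5639 -0.0315  0.1623]
Cfit [ 0.593 -0.032]
ztop 0.1537 C [ 0.5924 -0.0304] r 49.4 line -175.96506537850064 573 pointer -177.4606273349691 174 diff 1.495561956468464
```

Within about 1.5° now. Retreating straight out and up for a clear check.

Call:
apply_moves:
  plan:
    - [-6,0,0,0,0,0]
    - [-12,0,0,0,0,0]
    - [-10,0,-10,0,0,0]
    - [0,0,-35,0,0,0]
    - [0,-5,-45,0,0,0]
    - [0,-5,-45,0,0,0]
    - [0,0,-20,0,0,0]
    - [0,0,0,0,0,0]

```text
time: 18.27
position: [0.5915, -0.1189, 0.306]
tcp_rot: [180.0, 0.3, 90.3]
wrist_force: [-0.4, 0.2, -0.4]
finger_gap: -0.004
```

```bash
python3 look.py w13; python3 meas.py; python3 - <<'E'
from h import *
im=cv2.imread("pics/w13.png"); f=np.load("w.npz"); c={k:f[k] for k in("camera_matrix","position","attitude")}; c["k1"]=float(f["k1"])
u,v=proj(c,[.5924,-.0304,.15]).astype(int); a=im[max(0,v-80):v+80,max(0,u-100):u+100]; cv2.imwrite("pics/crop13.png",cv2.resize(a,None,fx=4,fy=4,interpolation=cv2.INTER_CUBIC))
E
```

```text
18.275 [ 0.5915 -0.1189  0.306 ] [180.    0.3  90.3] [-13.2  26.3  31.9  87.8 -14.1  69.9  21.3]
wheel_center {'point': [322.7, 99.5], 'p': 0.83} [ 0.5911 -0.0315  0.134 ] depth pt [ 0.5911 -0.0328  0.1635]
wheel_center {'point': [328.7, 401.6], 'p': 0.2} [ 0.5982 -0.3047  0.134 ] depth pt [ 0.6004 -0.3881  0.0332]
pointer_tip {'point': [279.6, 98.5], 'p': 0.78} [ 0.5615 -0.0321  0.161 ] depth pt [ 0.5609 -0.0319  0.1559]
Cfit [ 0.592  -0.0307]
ztop 0.1537 C [ 0.5924 -0.0304] r 47.9 line -175.1315108771019 161 pointer -177.1615912087843 50 diff 2.0300803316823988
```

View pics/crop13.png

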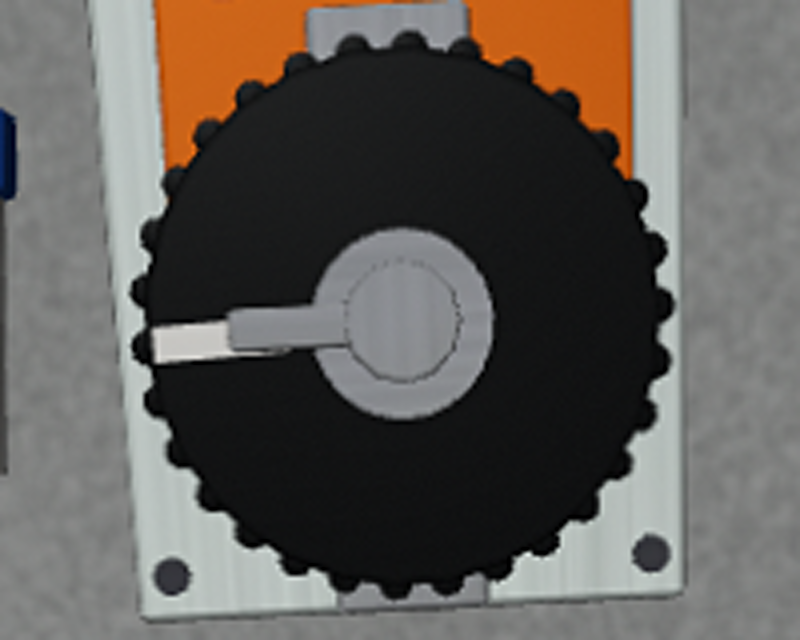

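The line at (190,343) in the crop runs out from under the pointer at (240,330), 2–3° past it. The wheel is at two turns, the gripper is clear, and nothing else was touched. Handing in.

```bash
python3 -c "
from bench import close_job; print(close_job())"
```

```text
the job is handed in; nothing more can be done
None
```

I loosened the clamp to two full turns from tight and handed the job in at about 18 s, with the shut gripper clear above the wheel. I rolled the closed fingertips counter-clockwise round the rim. I backed off once to look at about 694°, then made the last 26° in small checked pushes.

- **Final wheel position:** the white line stands 2–3° past the pointer, by depth measurement (2.0°) and by eye in the picture (about 2.8°).
- **Turn count:** the wheel's top rose from 146.1 to 153.7 mm. That 7.6 mm fits the thread for 684°, from the starting 38° to two full turns.
- **Forces:** the wrist force I read stayed under about 16 N.
- **Surroundings:** the finger stayed above the rack, vial and loose tube throughout. I did not measure their positions again at the end.
- **What went wrong:** one fast descent ended 17 mm off in y, without contact. The finger also briefly lost the rim on the pointer side during the first turn. One reading of the line while the gripper hid the wheel was unreliable, so I checked it again from above.

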